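Empty the outfeed catch tray into the kit tote

TASK

Collect the finished parts from the machine's catch tray into the kit tote: set both bored pillow-block castings down in the tote's bin, without dropping them, so that each stands upright on its foot on the bin floor, and push the octagonal sleeve onto the tote's level spigot, fully home against the plate. Leave the two solid bar stubs in the catch tray and do not shove the scanner on the bench.

Things in the scene. Friction and masses are not known exactly. Their poses are not given: they have to be found in the camera images.
- casting_a: First plain aluminium pillow-block casting standing on its foot: foot 60 (own x) x 28 (y) x 12 mm high, and on it a round boss of diameter 38 whose axis lies along own y, 27 mm above the underside, 30 mm long between two flat faces square to y (the faces to grip), with a dark bore mark; top at 46 mm. Origin: centre of the underside; z up. About 0.2 kg.
- casting_b: Second plain aluminium pillow-block casting standing on its foot: foot 60 (own x) x 28 (y) x 12 mm high, and on it a round boss of diameter 38 whose axis lies along own y, 27 mm above the underside, 30 mm long between two flat faces square to y (the faces to grip), with a dark bore mark; top at 46 mm. Origin: centre of the underside; z up. About 0.2 kg.
- sleeve: plain aluminium octagonal tube, 60 mm long along own x, 40 mm across its outer flats, with a clear bore of 31 mm from end to end; both ends alike. It lies on one flat in the catch tray with the two side flats upright. Origin: on the axis, half-way along (20 mm over what it lies on). About 0.2 kg.
- tray: fixed steel catch tray at the robot's left or right (the tote at the other side), inside 215 (own x) x 290 mm (own y), walls 30 mm high, floor 3 mm thick. Origin: centre of its underside. Castings, sleeve and stubs stand in it at any yaw, about 90 mm apart. At its +x side is the machine's belt outfeed, 160 mm wide, up to 84 mm high, own x = 110 to 352 mm.
- tote: fixed grey tote: open bin, inside 220 (own x) x 150 mm (own y), walls 50 mm high and 5 mm thick, floor 5 mm thick. Origin: centre of its underside. At its -x end (robot side) stands an aluminium plate 80 mm wide, 125 mm high, 12 mm thick, inner face at own x = -110 mm; from it a level steel spigot sticks out along own +x over the bin.
- spigot_root (a point): centre of the spigot where it leaves the plate, 105 mm above the tote's underside; axes as the tote's. The spigot is 26 mm in diameter and runs 40 mm along +x from here, the last 10 mm tapering to 14 mm. A sleeve fully home has its end against the plate and its centre 30 mm along +x from here; let go, it hangs about 2.5 mm lower than the axis.
- bin_floor (a point): point on the top of the tote's bin floor, on its middle line, 140 mm from the plate along own +x: clear floor on all sides beyond the spigot's end, where the castings can stand next to each other; axes as the tote's.
- stub_a: bystander: solid plain steel bar end, an upright disc of diameter 32 mm, 24 mm high, in the catch tray, where it stays. Origin: centre of the underside.
- stub_b: bystander: solid plain steel bar end, an upright disc of diameter 32 mm, 24 mm high, in the catch tray, where it stays. Origin: centre of the underside.
- scanner: bystander: loose hand scanner lying on the bench between tray and tote, 165 mm long along own x (from -80 to +88 mm), up to 52 mm wide and 40 mm high. Origin: its underside, at the middle of its length. About 0.3 kg.
- clamp: bystander: fixed toggle-clamp fixture on the bench between tray and tote, base 110 (own x) x 60 mm, up to 135 mm high at its red handle (own x = 48 mm). Origin: centre of its underside.
Things that resemble listed ones, but are neither listed nor needed, are in the scene too. Leave any green look-alike of the casting_a alone. Leave any green look-alike of the sleeve alone.

How it is judged:
By the outcome, as a careful person would: the job done as asked, in the order asked, and still so for the second after the job is handed in, with the robot touching nothing.
It also fails if it takes over 67 s, if anything falls off the work surface, if the arm or the gripper's body presses on something with over 40 N, if the wrist force passes 120 N, or if a joint passes its speed limit or range.

ROBOT

A 7-joint arm with a two-finger parallel gripper is mounted at the origin on the work surface. World frame = base frame: x ahead of the robot, y to its left, z up, the work surface at z = 0. Lengths are in m, angles in rad, forces in N, time in s.
With the tool pointing down it reaches from about 0.425 to 0.875 m from the base axis. Payload 8.4 kg.
Tool frame: the origin (TCP) lies midway between the tips of the shut fingers; the grasp point (between the pads) lies 19 mm behind it; z points along the fingers, y is the line along which they close (so a half turn about z gives the same grasp; the last joint's range is limited). The gripper opens to 87 mm and grips with 3 to 60 N. Pads are 19 mm wide; open, the fingers measure 117 mm over their backs; the gripper's body (75 mm by 190 mm) begins 51 mm behind the grasp point.
Start: joints at [-1.425, 0.333, 0.04, 1.465, -0.013, 1.343, -0.059], TCP at [0.158, 0.631, 0.223] pointing down, gripper open.
Joint ranges: [-2.58, 2.58], [-0.38, 2.09], [-1.3, 1.39], [0.25, 2.4], [-1.5, 4.64], [0.08, 2.09], [-2.65, 2.65]. Speed limits (rad/s): [2.22, 2.22, 2.79, 2.79, 3.14, 3.14, 3.14].

INTERFACE

Orientations are given as a 3x3 rotation matrix whose columns are the frame's x, y, z axes.
In Python, from plant import ctrl gives the robot as it stands.
- The arm moves only by the shell command python3 -m creep 'ROWS' [OPENING] [FORCE]. ROWS is JSON, a list of rows, each a list of 6 numbers: the shift along the tool's x, y, z as a fraction of full scale, then the turn, a rotation vector about the tool's x, y, z as a fraction of full scale. A call has 1 to 5 rows; each row shifts and turns the commanded pose from where the row before left it, along the tool's axes as they then stand; what a row does not reach is not made up. Full scale, the value 1, is 0.02 m for a shift and 6 degrees for a turn. A row lasts 1/10 s, in which the tool goes at most 50 mm and 8.59 degrees, less where a joint would pass 70% of its speed; a pose out of reach is approached as far as the arm can. A call with a number of a shift or a turn outside -1 to 1 is refused whole. A call with a gripper value outside its range is refused whole. OPENING is the opening, from -1 (shut) to 1 (fully open), set as the call begins (- or left out, the last holds). The fingers move at their own pace and stop on an object; FORCE is the grip in N (left out, the last holds). Time passes only in rows, so rows that do not move let the fingers close. It gives the time, the measured TCP pose, the force, the opening and the grip force at its end, in the units of the state.
- ctrl.get_obs(): the state, without advancing time (a new reading comes with each control period).
- ctrl.read_camera(name): name is "side" or "top"; returns a dict with "color" (400x640x3 uint8, red, green, blue), "fx", "fy", "cx", "cy" (pixels), "eye" and "orientation" of the camera in the world. Camera axes: x right, y down, z forward; pixel columns grow to the right and rows downward; lengths in m; the calibration is good to about 2 mm. A picture is of the moment at which its call begins. There is no depth.
- ctrl.hand_in(): hands the job in; it is judged then, once.
The state is a dict: "time_s": time; "joint_pos": joint angles; "dq": joint speeds; "effort": joint torques, N m; "position": TCP position; "ee_rot": TCP orientation; "wrist_force": force on the tool from outside, world axes, zero at the start; "moment": the same for the moment, N m; "opening": finger opening in m; "grasp_force": force on a finger pad.
Only numpy, scipy, OpenCV 4.12 (cv2) and the standard library are available. Lean on these libraries where they do the work, as an engineer would, in place of code of your own. Each camera call takes 0.05 s, during which the arm holds its last target. There are 200 camera calls.

## Working session

There is one attempt and no reset: what is moved stays moved. The work goes in short steps, Python scripts to look and compute and a shell command to move; the robot and the scene stay as the last step left them, time stands still between calls to the robot, and variables do not carry over. Pictures are saved under pics/ and viewed, at most 10 in all, crops included, and the job is handed in when it is done.

```bash
mkdir -p pics; ls
python3 - <<'E'
from plant import ctrl
import cv2
o=ctrl.get_obs()
print(o)
for n in("top","side"):
    d=ctrl.read_camera(n); cv2.imwrite(f"pics/{n}0.png",d["color"][:,:,::-1]); print(n,{k:v for k,v in d.items() if k!="color"})
E
```

```text
pics
{'time_s': 0.0, 'joint_pos': array([-1.4251981 ,  0.33390141,  0.03989313,  1.46629387, -0.01340234,
        1.34327346, -0.05850566]), 'dq': array([-4.65661391e-04,  7.96486134e-04,  2.11633456e-03,  5.63021631e-05,
       -5.82445810e-04,  1.99715133e-04, -4.91225996e-04]), 'effort': array([ 9.65906402e-04, -6.56353712e+01,  1.33576311e+00, -4.03804493e+01,
       -5.98801626e-02,  4.48900892e-02,  1.83992870e-04]), 'position': array([0.15746007, 0.63015403, 0.22165461]), 'ee_rot': array([[-9.70176086e-01,  2.42401082e-01, -2.79447466e-04],
       [ 2.42401216e-01,  9.70174797e-01, -1.58545729e-03],
       [-1.13203673e-04, -1.60591115e-03, -9.99998704e-01]]), 'wrist_force': array([-0.39789036,  0.17573978, -0.73855596]), 'moment': array([ 0.0515586 , -0.00475479, -0.0119341 ]), 'grasp_force': 0.0, 'opening': 0.08719002493960716}
top {'fx': 398.2274561139188, 'fy': 398.2274561139188, 'cx': 322.6056633094632, 'cy': 198.09783830540772, 'eye': array([ 0.41529657, -0.00523354,  1.14951178]), 'orientation': array([[ 0.02879226, -0.99690135,  0.07320315],
       [-0.99957485, -0.02837794,  0.00669387],
       [-0.00459578, -0.07336476, -0.99729459]])}
side {'fx': 477.2963063879485, 'fy': 477.2963063879485, 'cx': 312.72533702487726, 'cy': 194.3894788590026, 'eye': array([0.32206473, 0.84629378, 0.84386055]), 'orientation': array([[-0.97682464, -0.13490656,  0.16617414],
       [-0.21377735,  0.65345264, -0.72615349],
       [-0.01062405, -0.74484889, -0.6671486 ]])}
```

View pics/top0.png

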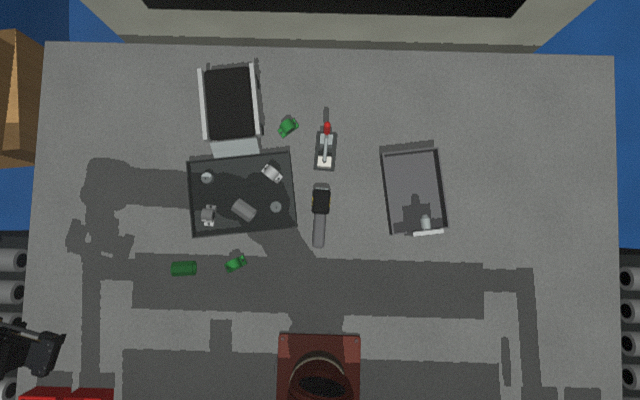

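View pics/side0.png

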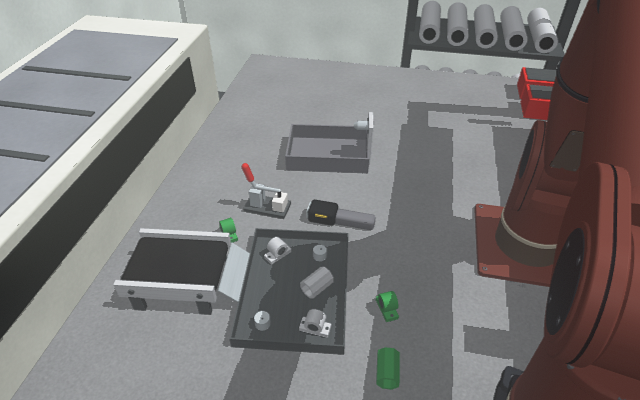

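The top view shows the tray at the left (187–297, 147–237). The castings are at about (272,172) and (208,214), the sleeve at (243,210) and the stubs at (207,177) and (276,207). The tote is at (381–447, 148–235) with its plate at (428,232). The scanner is at (320,215) and the clamp at (325,148). I'll zoom in for accurate pixel positions.

Run:
```python
import cv2,numpy as np
t=cv2.imread("pics/top0.png"); s=cv2.imread("pics/side0.png")
def crop(im,u,v,w,h,k):
    c=cv2.resize(im[v:v+h,u:u+w],None,fx=k,fy=k,interpolation=cv2.INTER_CUBIC)
    c=cv2.convertScaleAbs(c,alpha=1.5,beta=10)
    for a in range((u+9)//10*10,u+w,10):
        x=int((a-u+.5)*k); cv2.line(c,(x,0),(x,6),(0,255,255),1); cv2.putText(c,str(a),(x+1,16),0,.35,(0,255,255),1)
    for a in range((v+9)//10*10,v+h,10):
        y=int((a-v+.5)*k); cv2.line(c,(0,y),(6,y),(0,255,255),1); cv2.putText(c,str(a),(7,y+4),0,.35,(0,255,255),1)
    return c
a=crop(t,182,142,120,100,6.6)
cv2.imwrite("pics/c1.png",a[:600,:800])
b=crop(s,226,225,128,130,4.6);cv2.imwrite("pics/c2.png",b[:600,:800])
c=np.hstack([crop(t,375,138,80,105,5),crop(s,280,105,100,105,4)[:420].repeat(1,0) if 0 else cv2.copyMakeBorder(crop(s,280,105,100,75,4),0,225,0,0,cv2.BORDER_CONSTANT)])
cv2.imwrite("pics/c3.png",c)
print(a.shape,b.shape,c.shape)
```

```text
(660, 792, 3) (598, 589, 3) (525, 800, 3)
```

View pics/c1.png

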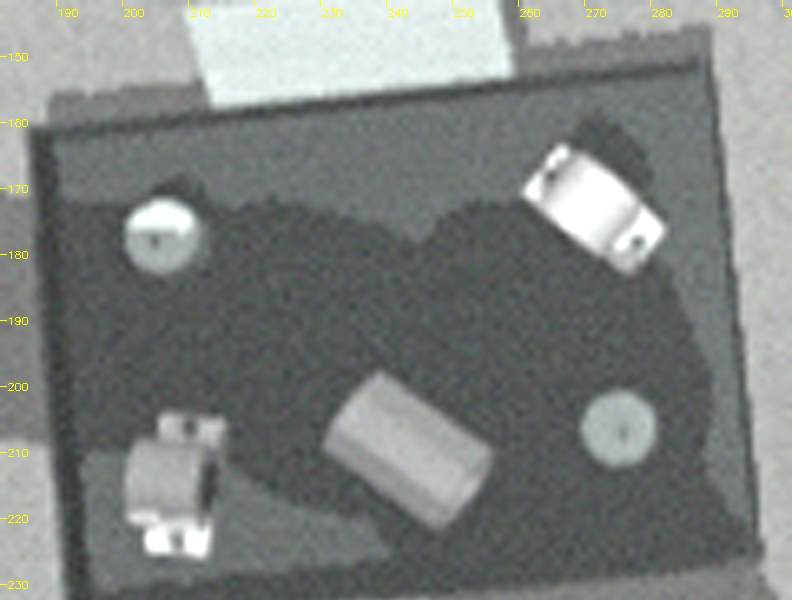

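View pics/c2.png

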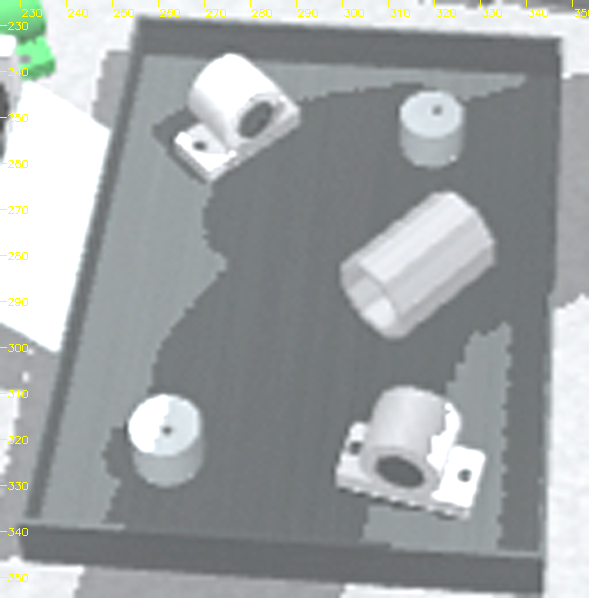

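View pics/c3.png

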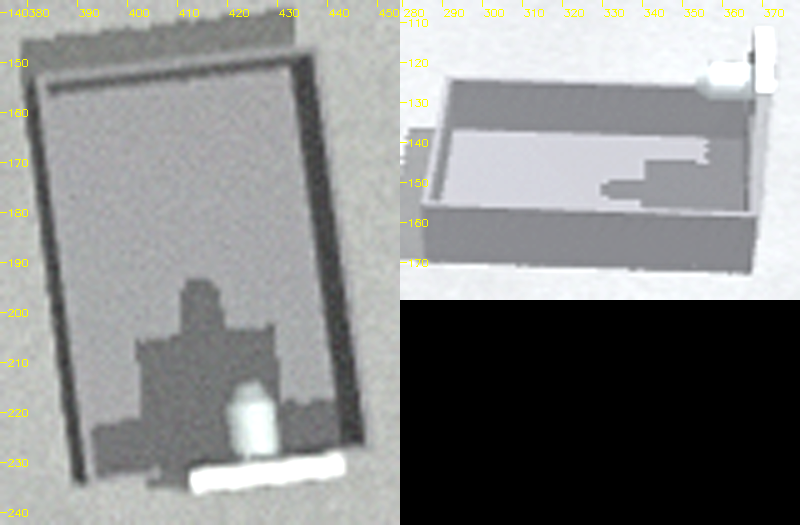

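The crops give corner pixels for the castings, sleeve, tote plate, spigot and rim. Next I'll fit their poses by least squares over both cameras.

```bash
cat > h.py <<'E'
import numpy as np
from scipy.optimize import least_squares
CAM={"t":(398.22746,322.60566,198.09784,np.array([.41529657,-.00523354,1.14951178]),np.array([[.02879226,-.99690135,.07320315],[-.99957485,-.02837794,.00669387],[-.00459578,-.07336476,-.99729459]])),
"s":(477.29631,312.72534,194.38948,np.array([.32206473,.84629378,.84386055]),np.array([[-.97682464,-.13490656,.16617414],[-.21377735,.65345264,-.72615349],[-.01062405,-.74484889,-.6671486]]))}
def proj(c,P):
    f,cx,cy,e,R=CAM[c]; q=(np.asarray(P)-e)@R
    return np.stack([f*q[...,0]/q[...,2]+cx,f*q[...,1]/q[...,2]+cy],-1)
def model(p,M,z0):
    x,y,a=p; c,s=np.cos(a),np.sin(a); M=np.asarray(M,float)
    return np.stack([x+c*M[:,0]-s*M[:,1],y+s*M[:,0]+c*M[:,1],M[:,2]+z0],-1)
def fit(obs,z0,p0):
    # obs: list (cam,u,v,mx,my,mz) model in mm
    M=np.array([o[3:] for o in obs])/1000; uv=np.array([o[1:3] for o in obs])
    def r(p):
        P=model(p,M,z0); return np.concatenate([proj(o[0],P[i])-uv[i] for i,o in enumerate(obs)])
    s=least_squares(r,p0,loss="soft_l1"); return s.x,r(s.x).reshape(-1,2).round(1)
E
python3 - <<'E'
from h import *
T=lambda x,y:(x/6.6+181.5,y/6.6+141.5)
S=lambda x,y:(x/4.6+225.5,y/4.6+224.5)
U=lambda x,y:(x/5+374.5,y/5+137.5)
V=lambda x,y:((x-400)/4+279.5,y/4+104.5)
def o(c,f,x,y,*m): return (c,*f(x,y),*m)
objs={
"A":([o("t",T,565,143,-30,14,12),o("t",T,522,190,-30,-14,12),o("t",T,667,230,30,14,12),o("t",T,630,274,30,-14,12),
 o("s",S,175,138,-30,14,12),o("s",S,212,176,-30,-14,12),o("s",S,299,112,30,-14,12)],.003,[.5,.15,-2.3]),
"B":([o("t",T,160,412,-30,-14,12),o("t",T,228,415,-30,14,12),o("t",T,210,560,30,14,12),o("t",T,143,553,30,-14,12),
 o("s",S,338,470,-30,-14,12),o("s",S,471,503,30,-14,12),o("s",S,484,447,30,14,12),o("s",S,357,421,-30,14,12)],.003,[.4,.3,3.1]),
"sleeve":([o("t",T,380,370,-30,20,28.28),o("t",T,323,443,-30,-20,28.28),o("t",T,440,530,30,-20,28.28),o("t",T,494,455,30,20,28.28),o("s",S,376,299,-30,0,20)],.003,[.4,.2,-2.3]),
"tote":([o("t",U,188,471,-110,40,125),o("t",U,344,453,-110,-40,125),o("t",U,191,494,-122,40,125),o("t",U,346,474,-122,-40,125),o("t",U,246,381,-70,0,108),
 o("s",V,696,77,-70,0,105),o("s",V,425,203,115,80,50),o("s",V,425,263,115,80,0),o("s",V,449,77,115,-80,50)],0,[.45,-.27,.05]),
"stubA":([o("t",T,161,236,0,0,24)],.003,[.5,.3,0]),"stubB":([o("t",T,619,428,0,0,24)],.003,[.4,.1,0]),
"tray":([o("t",T,30,128,112,-0+150,30)],0,[.45,.2,0])}
for k,(ob,z,p) in objs.items():
    x,r=fit(ob,z,p); print(k,x.round(4),np.degrees(x[2]).round(1)); print(r.tolist())
E
```

```text
A [ 0.5659  0.1516 -2.2072] -126.5
[[-0.9, -0.1], [-0.5, 0.4], [-0.0, -0.5], [-0.5, 0.5], [-0.1, -0.2], [-0.7, -1.4], [1.0, -0.8]]
B [0.4408 0.3232 3.0847] 176.7
[[0.1, 0.3], [-0.5, 0.7], [0.0, -0.3], [0.4, -0.1], [-0.4, 0.2], [-0.0, 0.0], [0.6, 0.3], [-0.5, -0.8]]
sleeve [ 0.4581  0.2238 -2.1645] -124.0
[[0.1, 0.3], [0.2, 0.7], [-0.3, 0.0], [-0.1, -0.2], [-0.6, -0.2]]
tote [ 0.5258 -0.2537  0.1457] 8.4
[[0.1, -0.2], [-0.1, -0.2], [0.1, -0.1], [0.1, 0.3], [0.2, 0.7], [0.3, 0.8], [-0.6, 0.5], [0.3, -0.3], [-0.6, -0.4]]
stubA [0.5476 0.3355 0.    ] 0.0
[[-0.0, -0.0]]
stubB [0.4705 0.1352 0.    ] 0.0
[[0.0, 0.0]]
tray [4.805e-01 2.434e-01 3.000e-04] 0.0
[[0.0, 0.0]]
```

All residuals are within about 1.5 px and the sizes and reach fit, so I'll act. This helper works out a constant row from the current pose to a goal.

```bash
cat > g.py <<'E'
# usage: g.py x y z az_deg n [t]   (t: x,y,z,az in tote frame)
import sys,numpy as np
from plant import ctrl
from scipy.spatial.transform import Rotation as Ro
x,y,z,az=map(float,sys.argv[1:5]); n=int(sys.argv[5])
if len(sys.argv)>6:
    a=.1457;c,s=np.cos(a),np.sin(a); x,y=.5258+c*x-s*y,-.2537+s*x+c*y; az+=np.degrees(a)
o=ctrl.get_obs(); R=o["ee_rot"]; a=np.radians(az)
Y=np.array([np.cos(a),np.sin(a),0]); Z=np.array([0,0,-1.]); G=np.c_[np.cross(Y,Z),Y,Z]
w=Ro.from_matrix(R.T@G).as_rotvec()/n; dR=Ro.from_rotvec(w).as_matrix()
A=sum(np.linalg.matrix_power(dR,k) for k in range(n))
s=np.linalg.solve(A,R.T@(np.array([x,y,z])-o["position"]))
print("t",round(o["time_s"],2),"pos",o["position"].round(4),"q",o["joint_pos"].round(2),"open",round(o["opening"],4),"grip",round(o["grasp_force"],1),"F",o["wrist_force"].round(1))
print("goal",np.round([x,y,z],4),"n",n,"row",(s/.02).round(3).tolist()+(np.degrees(w)/6).round(3).tolist())
E
python3 g.py .4408 .3232 .10 86.7 25
```

```text
t 0.1 pos [0.1574 0.6302 0.2218] q [-1.43  0.33  0.04  1.47 -0.01  1.34 -0.06] open 0.0871 grip 0.0 F [-0.   0.4  0.6]
goal [0.4408 0.3232 0.1   ] n 25 row [-0.656, -0.52, 0.244, -0.001, -0.0, -0.072]
```

```bash
R='[[-0.656,-0.52,0.244,0,0,-0.072],[-0.656,-0.52,0.244,0,0,-0.072],[-0.656,-0.52,0.244,0,0,-0.072],[-0.656,-0.52,0.244,0,0,-0.072],[-0.656,-0.52,0.244,0,0,-0.072]]' ; unset R
python3 -m creep '[[-0.656,-0.52,0.244,0,0,-0.072],[-0.656,-0.52,0.244,0,0,-0.072],[-0.656,-0.52,0.244,0,0,-0.072],[-0.656,-0.52,0.244,0,0,-0.072],[-0.656,-0.52,0.244,0,0,-0.072]]' 0.15 40
python3 -m creep '[[-0.656,-0.52,0.244,0,0,-0.072],[-0.656,-0.52,0.244,0,0,-0.072],[-0.656,-0.52,0.244,0,0,-0.072],[-0.656,-0.52,0.244,0,0,-0.072],[-0.656,-0.52,0.244,0,0,-0.072]]'
python3 -m creep '[[-0.656,-0.52,0.244,0,0,-0.072],[-0.656,-0.52,0.244,0,0,-0.072],[-0.656,-0.52,0.244,0,0,-0.072],[-0.656,-0.52,0.244,0,0,-0.072],[-0.656,-0.52,0.244,0,0,-0.072]]'
python3 -m creep '[[-0.656,-0.52,0.244,0,0,-0.072],[-0.656,-0.52,0.244,0,0,-0.072],[-0.656,-0.52,0.244,0,0,-0.072],[-0.656,-0.52,0.244,0,0,-0.072],[-0.656,-0.52,0.244,0,0,-0.072]]'
python3 -m creep '[[-0.656,-0.52,0.244,0,0,-0.072],[-0.656,-0.52,0.244,0,0,-0.072],[-0.656,-0.52,0.244,0,0,-0.072],[-0.656,-0.52,0.244,0,0,-0.072],[-0.656,-0.52,0.244,0,0,-0.072]]'
python3 -m creep '[[0,0,0,0,0,0]]'
python3 g.py .4408 .3232 .018 86.7 5
```

```text
time_s: 0.6
position: [0.2099, 0.5642, 0.1975]
ee_rot: [[-0.979, 0.205, -0.0], [0.205, 0.979, -0.001], [0.0, -0.001, -1.0]]
wrist_force: [-0.5, 0.1, 0.0]
opening: 0.0555
grasp_force: 0.0
time_s: 1.1
position: [0.2643, 0.5007, 0.1732]
ee_rot: [[-0.986, 0.168, -0.0], [0.168, 0.986, -0.001], [0.0, -0.001, -1.0]]
wrist_force: [-0.1, 0.5, 0.6]
opening: 0.0499
grasp_force: 0.0
time_s: 1.6
position: [0.3211, 0.4392, 0.1488]
ee_rot: [[-0.991, 0.131, -0.0], [0.131, 0.991, -0.001], [0.0, -0.001, -1.0]]
wrist_force: [-0.3, 0.2, -0.1]
opening: 0.0498
grasp_force: 0.0
time_s: 2.1
position: [0.3802, 0.38, 0.1245]
ee_rot: [[-0.996, 0.094, -0.0], [0.094, 0.996, -0.001], [0.0, -0.001, -1.0]]
wrist_force: [0.1, 0.2, 0.3]
opening: 0.0496
grasp_force: 0.0
time_s: 2.6
position: [0.4415, 0.323, 0.1001]
ee_rot: [[-0.998, 0.056, -0.0], [0.056, 0.998, -0.0], [0.0, -0.0, -1.0]]
wrist_force: [0.1, 0.2, -0.6]
opening: 0.0499
grasp_force: 0.0
time_s: 2.7
position: [0.4424, 0.3213, 0.0997]
ee_rot: [[-0.998, 0.06, -0.0], [0.06, 0.998, -0.002], [0.0, -0.002, -1.0]]
wrist_force: [-0.2, 0.2, -1.1]
opening: 0.0499
grasp_force: 0.0
t 2.7 pos [0.4424 0.3213 0.0997] q [-0.94  0.23  0.26  1.87 -0.06  1.05  0.86] open 0.0499 grip 0.0 F [-0.2  0.2 -1.1]
goal [0.4408 0.3232 0.018 ] n 5 row [0.017, 0.019, 0.817, -0.004, -0.001, -0.004]
```

```bash
python3 -m creep '[[0.017,0.019,0.817,0,0,0],[0.017,0.019,0.817,0,0,0],[0.017,0.019,0.817,0,0,0],[0.017,0.019,0.817,0,0,0],[0.017,0.019,0.817,0,0,0]]' | tail -4
python3 -m creep '[[0,0,0,0,0,0],[0,0,0,0,0,0],[0,0,0,0,0,0],[0,0,0,0,0,0]]' -1 40
python3 g.py .4408 .3232 .2 86.7 10
```

```text
ee_rot: [[-0.998, 0.056, -0.0], [0.056, 0.998, 0.0], [0.0, 0.0, -1.0]]
wrist_force: [0.8, -0.1, 0.4]
opening: 0.05
grasp_force: 0.0
time_s: 3.6
position: [0.44, 0.326, 0.0198]
ee_rot: [[-0.998, 0.056, 0.001], [0.056, 0.998, 0.001], [-0.001, 0.001, -1.0]]
wrist_force: [-0.3, -0.5, 2.5]
opening: 0.0298
grasp_force: 40.0
t 3.6 pos [0.44   0.326  0.0198] q [-0.93  0.33  0.24  1.94 -0.1   0.88  0.88] open 0.0298 grip 40.0 F [-0.3 -0.5  2.5]
goal [0.4408 0.3232 0.2   ] n 10 row [-0.005, -0.014, -0.901, 0.001, 0.001, 0.001]
```

```bash
python3 -m creep '[[0,0,-0.9,0,0,0],[0,0,-0.9,0,0,0],[0,0,-0.9,0,0,0],[0,0,-0.9,0,0,0],[0,0,-0.9,0,0,0]]' | tail -3
python3 -m creep '[[0,0,-0.9,0,0,0],[0,0,-0.9,0,0,0],[0,0,-0.9,0,0,0],[0,0,-0.9,0,0,0],[0,0,-0.9,0,0,0]]' | tail -3
python3 g.py .068 0 .2 90 30 t
```

```text
wrist_force: [0.4, -0.2, -1.6]
opening: 0.0296
grasp_force: 40.0
wrist_force: [0.6, -0.4, -1.6]
opening: 0.03
grasp_force: 40.0
t 4.6 pos [0.4395 0.3256 0.2   ] q [-0.95  0.14  0.26  1.76 -0.04  1.25  0.83] open 0.03 grip 40.0 F [ 0.6 -0.4 -1.6]
goal [ 0.5931 -0.2438  0.2   ] n 30 row [-0.217, -0.96, -0.0, 0.0, 0.0, -0.064]
```

```bash
for i in 1; do
python3 -m creep '[[-0.217,-0.96,0,0,0,-0.064],[-0.217,-0.96,0,0,0,-0.064],[-0.217,-0.96,0,0,0,-0.064],[-0.217,-0.96,0,0,0,-0.064],[-0.217,-0.96,0,0,0,-0.064]]'
python3 -m creep '[[-0.217,-0.96,0,0,0,-0.064],[-0.217,-0.96,0,0,0,-0.064],[-0.217,-0.96,0,0,0,-0.064],[-0.217,-0.96,0,0,0,-0.064],[-0.217,-0.96,0,0,0,-0.064]]'
python3 -m creep '[[-0.217,-0.96,0,0,0,-0.064],[-0.217,-0.96,0,0,0,-0.064],[-0.217,-0.96,0,0,0,-0.064],[-0.217,-0.96,0,0,0,-0.064],[-0.217,-0.96,0,0,0,-0.064]]'
python3 -m creep '[[-0.217,-0.96,0,0,0,-0.064],[-0.217,-0.96,0,0,0,-0.064],[-0.217,-0.96,0,0,0,-0.064],[-0.217,-0.96,0,0,0,-0.064],[-0.217,-0.96,0,0,0,-0.064]]'
python3 -m creep '[[-0.217,-0.96,0,0,0,-0.064],[-0.217,-0.96,0,0,0,-0.064],[-0.217,-0.96,0,0,0,-0.064],[-0.217,-0.96,0,0,0,-0.064],[-0.217,-0.96,0,0,0,-0.064]]'
python3 -m creep '[[-0.217,-0.96,0,0,0,-0.064],[-0.217,-0.96,0,0,0,-0.064],[-0.217,-0.96,0,0,0,-0.064],[-0.217,-0.96,0,0,0,-0.064],[-0.217,-0.96,0,0,0,-0.064]]'
done | grep -E "position|grasp_f"
python3 -m creep '[[0,0,0,0,0,0]]' | grep pos
python3 g.py .068 0 .03 90 10 t
```

```text
position: [0.4572, 0.228, 0.1992]
grasp_force: 40.0
position: [0.478, 0.1318, 0.1993]
grasp_force: 40.0
position: [0.502, 0.0364, 0.1992]
grasp_force: 40.0
position: [0.5293, -0.058, 0.1993]
grasp_force: 40.0
position: [0.5596, -0.1516, 0.1992]
grasp_force: 40.0
position: [0.5932, -0.244, 0.1991]
grasp_force: 40.0
position: [0.5927, -0.2464, 0.199]
t 7.7 pos [ 0.5927 -0.2464  0.199 ] q [-0.2   0.38  0.69  1.55 -0.25  1.3   2.23] open 0.03 grip 40.0 F [-1.1 -0.7 -2.7]
goal [ 0.5931 -0.2438  0.03  ] n 10 row [-0.004, 0.013, 0.845, -0.002, -0.0, -0.004]
```

```bash
python3 -m creep '[[0,0.013,0.845,0,0,0],[0,0.013,0.845,0,0,0],[0,0.013,0.845,0,0,0],[0,0.013,0.845,0,0,0],[0,0.013,0.845,0,0,0]]' | tail -1
python3 -m creep '[[0,0.013,0.845,0,0,0],[0,0.013,0.845,0,0,0],[0,0.013,0.845,0,0,0],[0,0.013,0.845,0,0,0],[0,0.013,0.845,0,0,0]]' | tail -1
python3 -m creep '[[0,0,0.15,0,0,0],[0,0,0.1,0,0,0],[0,0,0,0,0,0]]'
python3 g.py .068 0 .0218 90 5 t
```

```text
grasp_force: 40.0
grasp_force: 40.0
time_s: 9.0
position: [0.593, -0.2413, 0.0252]
ee_rot: [[-0.99, -0.144, 0.001], [-0.144, 0.99, -0.0], [-0.0, -0.0, -1.0]]
wrist_force: [-0.1, 0.3, -1.8]
opening: 0.03
grasp_force: 40.0
t 9.0 pos [ 0.593  -0.2413  0.0252] q [-0.15  0.55  0.61  1.71 -0.36  1.    2.31] open 0.03 grip 40.0 F [-0.1  0.3 -1.8]
goal [ 0.5931 -0.2438  0.0218] n 5 row [0.002, -0.026, 0.034, -0.001, 0.001, -0.002]
```

```bash
python3 -m creep '[[0,0,0.06,0,0,0],[0,0,0.06,0,0,0],[0,0,0,0,0,0]]' | grep -E "pos|wrist"
python3 -m creep '[[0,0,0.04,0,0,0],[0,0,0.04,0,0,0],[0,0,0,0,0,0]]'| grep -E "pos|wrist"
```

```text
position: [0.5928, -0.2409, 0.0227]
wrist_force: [-0.2, -0.9, -1.6]
position: [0.5928, -0.241, 0.0218]
wrist_force: [-2.8, 1.3, 7.2]
```

```bash
python3 -m creep '[[0,0,0,0,0,0],[0,0,0,0,0,0],[0,0,0,0,0,0]]' 0.25 | tail -2
python3 -m creep '[[0,0,-0.5,0,0,0],[0,0,-1,0,0,0],[0,0,-1,0,0,0],[0,0,-1,0,0,0],[0,0,-1,0,0,0]]' | tail -1
python3 -m creep '[[0,0,-1,0,0,0],[0,0,-1,0,0,0],[0,0,-1,0,0,0],[0,0,-1,0,0,0]]' | tail -1
python3 g.py .5659 .1516 .19 143.5 25
```

```text
opening: 0.046
grasp_force: 0.0
grasp_force: 0.0
grasp_force: 0.0
t 10.8 pos [ 0.5925 -0.2411  0.1925] q [-0.21  0.38  0.69  1.56 -0.25  1.29  2.23] open 0.0547 grip 0.0 F [1.  0.2 0.5]
goal [0.5659 0.1516 0.19  ] n 25 row [-0.356, 0.726, 0.005, -0.0, 0.0, -0.301]
```

```bash
(python3 -m creep '[[-0.356,0.726,0,0,0,-0.301],[-0.356,0.726,0,0,0,-0.301],[-0.356,0.726,0,0,0,-0.301],[-0.356,0.726,0,0,0,-0.301],[-0.356,0.726,0,0,0,-0.301]]'
python3 -m creep '[[-0.356,0.726,0,0,0,-0.301],[-0.356,0.726,0,0,0,-0.301],[-0.356,0.726,0,0,0,-0.301],[-0.356,0.726,0,0,0,-0.301],[-0.356,0.726,0,0,0,-0.301]]'
python3 -m creep '[[-0.356,0.726,0,0,0,-0.301],[-0.356,0.726,0,0,0,-0.301],[-0.356,0.726,0,0,0,-0.301],[-0.356,0.726,0,0,0,-0.301],[-0.356,0.726,0,0,0,-0.301]]'
python3 -m creep '[[-0.356,0.726,0,0,0,-0.301],[-0.356,0.726,0,0,0,-0.301],[-0.356,0.726,0,0,0,-0.301],[-0.356,0.726,0,0,0,-0.301],[-0.356,0.726,0,0,0,-0.301]]'
python3 -m creep '[[-0.356,0.726,0,0,0,-0.301],[-0.356,0.726,0,0,0,-0.301],[-0.356,0.726,0,0,0,-0.301],[-0.356,0.726,0,0,0,-0.301],[-0.356,0.726,0,0,0,-0.301]]' 
python3 -m creep '[[0,0,0,0,0,0]]')| grep -E "pos"
python3 g.py .5659 .1516 .019 143.5 10
```

```text
position: [0.6126, -0.1605, 0.1901]
position: [0.6198, -0.0809, 0.1909]
position: [0.6142, -0.0003, 0.1909]
position: [0.596, 0.0784, 0.1908]
position: [0.5656, 0.1533, 0.1909]
position: [0.5651, 0.1551, 0.1908]
t 13.4 pos [0.5651 0.1551 0.1908] q [-0.68  0.23  0.39  1.69 -0.09  1.25  2.24] open 0.0543 grip 0.0 F [ 0.6  0.2 -0.7]
goal [0.5659 0.1516 0.019 ] n 10 row [0.012, -0.014, 0.859, 0.001, 0.0, 0.004]
```

```bash
(python3 -m creep '[[0.01,-0.014,0.859,0,0,0],[0.01,-0.014,0.859,0,0,0],[0.01,-0.014,0.859,0,0,0],[0.01,-0.014,0.859,0,0,0],[0.01,-0.014,0.859,0,0,0]]'
python3 -m creep '[[0.01,-0.014,0.859,0,0,0],[0.01,-0.014,0.859,0,0,0],[0.01,-0.014,0.859,0,0,0],[0.01,-0.014,0.859,0,0,0],[0.01,-0.014,0.859,0,0,0]]'
python3 -m creep '[[0,0,0,0,0,0],[0,0,0,0,0,0],[0,0,0,0,0,0],[0,0,0,0,0,0]]' -1 40) | grep -E "pos|wrist|open"
python3 g.py .5659 .1516 .2 143.5 10
```

```text
position: [0.567, 0.1496, 0.1044]
wrist_force: [0.2, 0.1, 0.2]
opening: 0.0544
position: [0.5676, 0.148, 0.0185]
wrist_force: [0.5, 0.7, -0.3]
opening: 0.0545
position: [0.5677, 0.1492, 0.0201]
wrist_force: [-1.6, 1.1, 2.0]
opening: 0.0305
t 14.8 pos [0.5677 0.1492 0.0201] q [-0.63  0.41  0.36  1.85 -0.18  0.92  2.32] open 0.0305 grip 1.3 F [-1.6  1.1  2. ]
goal [0.5659 0.1516 0.2   ] n 10 row [-0.005, 0.014, -0.9, -0.0, 0.001, -0.001]
```

Grip force hasn't built up yet, so I'll wait one row and then lift.

```bash
(python3 -m creep '[[0,0,0,0,0,0],[0,0,0,0,0,0]]'
python3 -m creep '[[0,0,-0.9,0,0,0],[0,0,-0.9,0,0,0],[0,0,-0.9,0,0,0],[0,0,-0.9,0,0,0],[0,0,-0.9,0,0,0]]'
python3 -m creep '[[0,0,-0.9,0,0,0],[0,0,-0.9,0,0,0],[0,0,-0.9,0,0,0],[0,0,-0.9,0,0,0],[0,0,-0.9,0,0,0]]')| grep -E "pos|open|grasp"
python3 g.py -.004 0 .2 90 24 t
```

```text
position: [0.5677, 0.1492, 0.0201]
opening: 0.0301
grasp_force: 40.0
position: [0.5672, 0.1486, 0.1098]
opening: 0.0295
grasp_force: 40.0
position: [0.5671, 0.1486, 0.1998]
opening: 0.03
grasp_force: 40.0
t 16.0 pos [0.5671 0.1486 0.1998] q [-0.67  0.22  0.4   1.67 -0.09  1.26  2.25] open 0.03 grip 40.0 F [ 1.   0.2 -2.5]
goal [ 0.5218 -0.2543  0.2   ] n 24 row [0.536, -0.681, -0.0, -0.0, -0.0, 0.313]
```

```bash
(python3 -m creep '[[0.536,-0.681,0,0,0,0.313],[0.536,-0.681,0,0,0,0.313],[0.536,-0.681,0,0,0,0.313],[0.536,-0.681,0,0,0,0.313],[0.536,-0.681,0,0,0,0.313]]'
python3 -m creep '[[0.536,-0.681,0,0,0,0.313],[0.536,-0.681,0,0,0,0.313],[0.536,-0.681,0,0,0,0.313],[0.536,-0.681,0,0,0,0.313],[0.536,-0.681,0,0,0,0.313]]'
python3 -m creep '[[0.536,-0.681,0,0,0,0.313],[0.536,-0.681,0,0,0,0.313],[0.536,-0.681,0,0,0,0.313],[0.536,-0.681,0,0,0,0.313],[0.536,-0.681,0,0,0,0.313]]'
python3 -m creep '[[0.536,-0.681,0,0,0,0.313],[0.536,-0.681,0,0,0,0.313],[0.536,-0.681,0,0,0,0.313],[0.536,-0.681,0,0,0,0.313],[0.536,-0.681,0,0,0,0.313]]'
python3 -m creep '[[0.536,-0.681,0,0,0,0.313],[0.536,-0.681,0,0,0,0.313],[0.536,-0.681,0,0,0,0.313],[0.536,-0.681,0,0,0,0.313]]'
python3 -m creep '[[0,0,0,0,0,0],[0,0,0,0,0,0]]') | grep pos
python3 g.py -.004 0 .03 90 10 t
```

```text
position: [0.5844, 0.0617, 0.1984]
position: [0.5876, -0.024, 0.1991]
position: [0.5764, -0.1098, 0.1991]
position: [0.5513, -0.1927, 0.1991]
position: [0.5217, -0.2553, 0.1991]
position: [0.5222, -0.2544, 0.1991]
t 18.6 pos [ 0.5222 -0.2544  0.1991] q [-0.24  0.24  0.73  1.7  -0.17  1.26  2.24] open 0.0294 grip 40.0 F [ 0.7 -0.1 -2.4]
goal [ 0.5218 -0.2543  0.03  ] n 10 row [0.002, 0.001, 0.845, 0.0, 0.0, -0.001]
```

```bash
(python3 -m creep '[[0,0,0.845,0,0,0],[0,0,0.845,0,0,0],[0,0,0.845,0,0,0],[0,0,0.845,0,0,0],[0,0,0.845,0,0,0]]'
python3 -m creep '[[0,0,0.845,0,0,0],[0,0,0.845,0,0,0],[0,0,0.845,0,0,0],[0,0,0.845,0,0,0],[0,0,0.845,0,0,0]]'
python3 -m creep '[[0,0,0.15,0,0,0],[0,0,0.08,0,0,0],[0,0,0.04,0,0,0],[0,0,0,0,0,0]]'
python3 -m creep '[[0,0,0.04,0,0,0],[0,0,0.04,0,0,0],[0,0,0,0,0,0]]') | grep -E "pos|wrist"
```

```text
position: [0.523, -0.2529, 0.1138]
wrist_force: [0.3, -0.1, -2.2]
position: [0.5231, -0.2528, 0.0293]
wrist_force: [0.4, 0.2, -2.3]
position: [0.523, -0.2541, 0.0254]
wrist_force: [-0.0, -0.1, -1.9]
position: [0.5225, -0.254, 0.0232]
wrist_force: [-0.3, -0.5, -2.7]
```

```bash
(python3 -m creep '[[0,0,0.05,0,0,0],[0,0,0.03,0,0,0],[0,0,0,0,0,0]]'
) | grep -E "pos|wrist"
```

```text
position: [0.5225, -0.2541, 0.0221]
wrist_force: [-2.9, 2.0, 6.3]
```

```bash
(python3 -m creep '[[0,0,0,0,0,0],[0,0,0,0,0,0],[0,0,0,0,0,0]]' 0.35
python3 -m creep '[[0,0,-0.5,0,0,0],[0,0,-1,0,0,0],[0,0,-1,0,0,0],[0,0,-1,0,0,0],[0,0,-1,0,0,0]]' 
python3 -m creep '[[0,0,-1,0,0,0],[0,0,-1,0,0,0],[0,0,-1,0,0,0],[0,0,-1,0,0,0]]' )| grep -E "open|grasp"
python3 g.py .4581 .2238 .18 146 27
```

```text
opening: 0.046
grasp_force: 0.0
opening: 0.0587
grasp_force: 0.0
opening: 0.0586
grasp_force: 0.0
t 21.8 pos [ 0.5223 -0.2543  0.1931] q [-0.24  0.25  0.73  1.71 -0.17  1.25  2.25] open 0.0586 grip 0.0 F [0.4 0.7 0.3]
goal [0.4581 0.2238 0.18  ] n 27 row [-0.369, 0.842, 0.024, -0.0, 0.0, -0.294]
```

```bash
(python3 -m creep '[[-0.369,0.842,0,0,0,-0.294],[-0.369,0.842,0,0,0,-0.294],[-0.369,0.842,0,0,0,-0.294],[-0.369,0.842,0,0,0,-0.294],[-0.369,0.842,0,0,0,-0.294]]'
python3 -m creep '[[-0.369,0.842,0,0,0,-0.294],[-0.369,0.842,0,0,0,-0.294],[-0.369,0.842,0,0,0,-0.294],[-0.369,0.842,0,0,0,-0.294],[-0.369,0.842,0,0,0,-0.294]]'
python3 -m creep '[[-0.369,0.842,0,0,0,-0.294],[-0.369,0.842,0,0,0,-0.294],[-0.369,0.842,0,0,0,-0.294],[-0.369,0.842,0,0,0,-0.294],[-0.369,0.842,0,0,0,-0.294]]'
python3 -m creep '[[-0.369,0.842,0,0,0,-0.294],[-0.369,0.842,0,0,0,-0.294],[-0.369,0.842,0,0,0,-0.294],[-0.369,0.842,0,0,0,-0.294],[-0.369,0.842,0,0,0,-0.294]]'
python3 -m creep '[[-0.369,0.842,0.1,0,0,-0.294],[-0.369,0.842,0.1,0,0,-0.294],[-0.369,0.842,0.1,0,0,-0.294],[-0.369,0.842,0.1,0,0,-0.294],[-0.369,0.842,0.1,0,0,-0.294]]' 
python3 -m creep '[[-0.369,0.842,0.1,0,0,-0.294],[-0.369,0.842,0.1,0,0,-0.294],[0,0,0,0,0,0],[0,0,0,0,0,0]]')| grep -E "pos"
python3 g.py .4581 .2238 .008 146 10
python3 - <<'E'
from plant import ctrl
import cv2,numpy as np
t=ctrl.read_camera("top")["color"][:,:,::-1]; s=ctrl.read_camera("side")["color"][:,:,::-1]
cv2.imwrite("pics/top1.png",t)
c=np.hstack([cv2.resize(t[138:243,375:455],None,fx=4,fy=4,interpolation=2),cv2.resize(s[100:205,270:390],None,fx=4,fy=4,interpolation=2)])
cv2.imwrite("pics/p1.png",cv2.convertScaleAbs(c,alpha=1.4))
E
```

```text
position: [0.5411, -0.1618, 0.1908]
position: [0.5458, -0.0709, 0.1915]
position: [0.5362, 0.0204, 0.1915]
position: [0.5127, 0.1092, 0.1915]
position: [0.4757, 0.1933, 0.1812]
position: [0.4582, 0.2241, 0.1774]
t 24.7 pos [0.4582 0.2241 0.1774] q [-0.82  0.07  0.29  1.87 -0.02  1.2   2.03] open 0.0589 grip 0.0 F [ 0.6 -0.2 -0.7]
goal [0.4581 0.2238 0.008 ] n 10 row [0.001, -0.001, 0.847, -0.0, -0.0, 0.001]
```

View pics/p1.png

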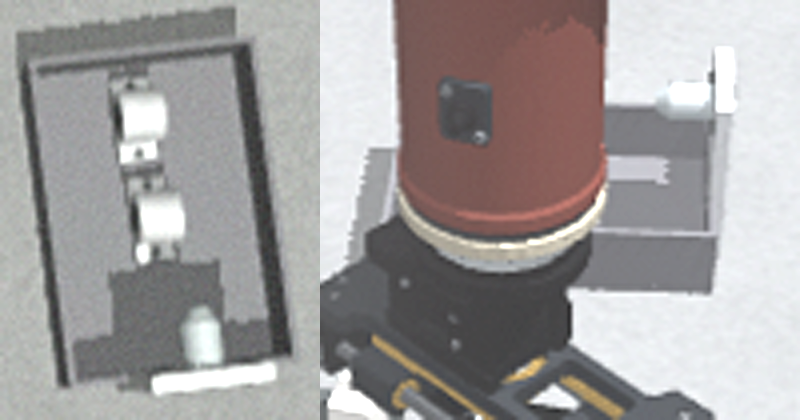

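Both castings stand upright in the bin, with bosses at crop pixels (140,117) and (158,217). Next is the sleeve.

```bash
(python3 -m creep '[[0,0,0.847,0,0,0],[0,0,0.847,0,0,0],[0,0,0.847,0,0,0],[0,0,0.847,0,0,0],[0,0,0.847,0,0,0]]'
python3 -m creep '[[0,0,0.847,0,0,0],[0,0,0.847,0,0,0],[0,0,0.847,0,0,0],[0,0,0.847,0,0,0],[0,0,0.7,0,0,0]]'
python3 -m creep '[[0,0,0,0,0,0],[0,0,0,0,0,0]]') | grep -E "pos|wrist|open"
python3 g.py .4581 .2238 .008 146 1
```

```text
position: [0.4589, 0.223, 0.0923]
wrist_force: [-0.5, 0.5, -0.8]
opening: 0.0589
position: [0.4587, 0.223, 0.0102]
wrist_force: [-0.7, 0.1, 0.4]
opening: 0.0588
position: [0.4586, 0.2236, 0.0112]
wrist_force: [-0.0, -0.1, 0.2]
opening: 0.0586
t 26.0 pos [0.4586 0.2236 0.0112] q [-0.79  0.28  0.28  2.03 -0.1   0.84  2.1 ] open 0.0586 grip 0.0 F [-0.  -0.1  0.2]
goal [0.4581 0.2238 0.008 ] n 1 row [0.005, 0.026, 0.16, -0.001, -0.003, -0.007]
```

```bash
(python3 -m creep '[[0,0.02,0.2,0,0,0],[0,0,0,0,0,0]]' 
python3 -m creep '[[0,0,0,0,0,0],[0,0,0,0,0,0],[0,0,0,0,0,0],[0,0,0,0,0,0]]' -1 50) | grep -E "pos|wrist|open|grasp"
python3 g.py .4581 .2238 .008 146 1
```

```text
position: [0.4582, 0.2243, 0.0073]
wrist_force: [-0.0, 0.6, 0.1]
opening: 0.0587
grasp_force: 0.0
position: [0.458, 0.2243, 0.0072]
wrist_force: [-0.7, -0.1, 2.3]
opening: 0.0399
grasp_force: 50.0
t 26.6 pos [0.458  0.2243 0.0072] q [-0.79  0.28  0.28  2.03 -0.11  0.84  2.1 ] open 0.0399 grip 50.0 F [-0.7 -0.1  2.3]
goal [0.4581 0.2238 0.008 ] n 1 row [0.016, -0.017, -0.041, 0.0, 0.002, 0.0]
```

```bash
(python3 -m creep '[[0,0,-0.9,0,0,0],[0,0,-1,0,0,0],[0,0,-1,0,0,0],[0,0,-1,0,0,0],[0,0,-1,0,0,0]]'
python3 -m creep '[[0,0,-1,0,0,0],[0,0,-1,0,0,0],[0,0,-1,0,0,0],[0,0,-1,0,0,0]]')| grep -E "pos|open|grasp"
python3 g.py -.020 0 .18 90 27 t
```

```text
position: [0.4576, 0.2239, 0.1055]
opening: 0.0394
grasp_force: 50.0
position: [0.4576, 0.2239, 0.1854]
opening: 0.0396
grasp_force: 50.0
t 27.5 pos [0.4576 0.2239 0.1854] q [-0.83  0.07  0.3   1.87 -0.02  1.21  2.03] open 0.0396 grip 50.0 F [ 0.1  0.1 -2.4]
goal [ 0.506  -0.2566  0.18  ] n 27 row [0.422, -0.818, 0.01, -0.0, -0.0, 0.294]
```

```bash
(python3 -m creep '[[0.422,-0.818,0,0,0,0.294],[0.422,-0.818,0,0,0,0.294],[0.422,-0.818,0,0,0,0.294],[0.422,-0.818,0,0,0,0.294],[0.422,-0.818,0,0,0,0.294]]'
python3 -m creep '[[0.422,-0.818,0,0,0,0.294],[0.422,-0.818,0,0,0,0.294],[0.422,-0.818,0,0,0,0.294],[0.422,-0.818,0,0,0,0.294],[0.422,-0.818,0,0,0,0.294]]'
python3 -m creep '[[0.422,-0.818,0,0,0,0.294],[0.422,-0.818,0,0,0,0.294],[0.422,-0.818,0,0,0,0.294],[0.422,-0.818,0,0,0,0.294],[0.422,-0.818,0,0,0,0.294]]'
python3 -m creep '[[0.422,-0.818,0,0,0,0.294],[0.422,-0.818,0,0,0,0.294],[0.422,-0.818,0,0,0,0.294],[0.422,-0.818,0,0,0,0.294],[0.422,-0.818,0,0,0,0.294]]'
python3 -m creep '[[0.422,-0.818,0,0,0,0.294],[0.422,-0.818,0,0,0,0.294],[0.422,-0.818,0,0,0,0.294],[0.422,-0.818,0,0,0,0.294],[0.422,-0.818,0,0,0,0.294]]'
python3 -m creep '[[0.422,-0.818,0,0,0,0.294],[0.422,-0.818,0,0,0,0.294],[0,0,0,0,0,0],[0,0,0,0,0,0]]')| grep -E "pos"
python3 g.py -.020 0 .0897 90 6 t
```

```text
position: [0.4974, 0.1388, 0.1843]
position: [0.5233, 0.0512, 0.185]
position: [0.5351, -0.0399, 0.185]
position: [0.5328, -0.1319, 0.185]
position: [0.5165, -0.2224, 0.185]
position: [0.5064, -0.2568, 0.185]
t 30.4 pos [ 0.5064 -0.2568  0.185 ] q [-0.25  0.22  0.75  1.75 -0.16  1.23  2.25] open 0.0396 grip 50.0 F [-0.6  0.5 -1.1]
goal [ 0.506  -0.2566  0.0897] n 6 row [0.003, 0.002, 0.794, 0.0, -0.0, -0.001]
```

```bash
(python3 -m creep '[[0,0,0.794,0,0,0],[0,0,0.794,0,0,0],[0,0,0.794,0,0,0],[0,0,0.794,0,0,0],[0,0,0.794,0,0,0]]'
python3 -m creep '[[0,0,0.794,0,0,0],[0,0,0,0,0,0],[0,0,0,0,0,0]]')| grep -E "pos|wrist"
python3 g.py -.080 0 .0892 90 10 t
python3 - <<'E'
from plant import ctrl
import cv2,numpy as np
t=ctrl.read_camera("top")["color"][:,:,::-1]; s=ctrl.read_camera("side")["color"][:,:,::-1]
cv2.imwrite("pics/top2.png",t);cv2.imwrite("pics/side2.png",s)
c=np.hstack([cv2.resize(t[190:250,395:465],None,fx=6,fy=6,interpolation=2),cv2.resize(s[95:155,315:385],None,fx=5.4,fy=6,interpolation=2)])
print(c.shape);cv2.imwrite("pics/p2.png",cv2.convertScaleAbs(c,alpha=1.4))
E
```

```text
position: [0.5071, -0.2552, 0.1048]
wrist_force: [-0.6, -0.2, -2.7]
position: [0.5066, -0.2562, 0.0897]
wrist_force: [-0.1, -0.0, -1.8]
t 31.2 pos [ 0.5066 -0.2562  0.0897] q [-0.21  0.33  0.72  1.85 -0.25  1.05  2.32] open 0.0394 grip 50.0 F [-0.1 -0.  -1.8]
goal [ 0.4466 -0.2653  0.0892] n 10 row [0.303, -0.002, 0.002, 0.0, -0.001, 0.0]
(360, 798, 3)
```

View pics/p2.png

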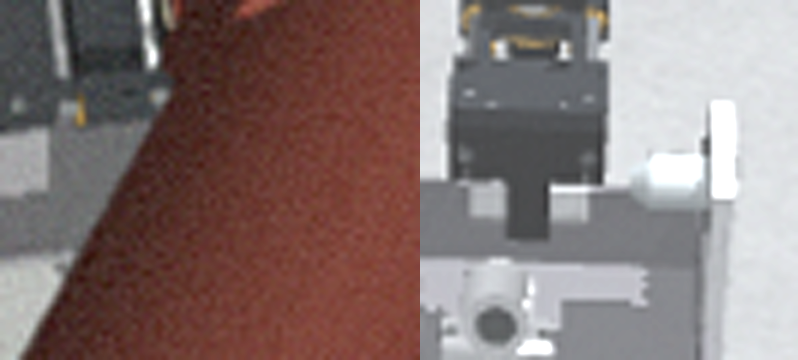

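The side view shows the sleeve in the fingers at crop (470–588, 187–220), with the spigot to its right at (629–705, 153–208). I'll compare these against predictions.

Run:
```python
from h import *
import cv2
from plant import ctrl
o=ctrl.get_obs(); p=o["position"]
tote=[.5258,-.2537,.1457]
th=np.linspace(0,2*np.pi,73)
for x in (-85,-95):
    P=model(tote,np.array([[x/1e3,.013*np.cos(a),.105+.013*np.sin(a)] for a in th]),0)
    q=proj("s",P); print("spigot",x,q[:,1].min().round(1),q[:,1].max().round(1),q[:,0].mean().round(1))
print("tip",proj("s",model(tote,[[-.07,0,.105]],0)).round(1))
t=np.tan(np.pi/8)*20
oc=[(20,t),(20,-t),(t,-20),(-t,-20),(-20,-t),(-20,t),(-t,20),(t,20)]
R=o["ee_rot"]
ax=-R[:,0]
for x in(-30,-20,20,30):
    P=np.array([p+[0,0,.0158]+ax*x/1e3+R[:,1]*a/1e3+np.array([0,0,b/1e3]) for a,b in oc]); q=proj("s",P); print("sleeve",x,"v",q[:,1].min().round(1),q[:,1].max().round(1),"u at bottom",q[q[:,1].argmax()].round(1))
im=cv2.imread("pics/side2.png").astype(int).mean(2)
for u in (326,328,340,343): print(u,im[120:140,u].astype(int))
for u in (361,364): print(u,im[114:136,u].astype(int))
print(im[129,318:352].astype(int))
```

```text
spigot -85 120.0 129.5 359.3
spigot -95 120.1 129.6 362.9
tip [[353.8 124.6]]
sleeve -30 v 116.2 131.7 u at bottom [345.9 131.7]
sleeve -20 v 116.1 131.6 u at bottom [342.3 131.6]
sleeve 20 v 115.6 131.1 u at bottom [328.  131.1]
sleeve 30 v 115.5 131.0 u at bottom [324.4 131. ]
326 [ 55  56  55  53  58 101 132 130 133 132 130  99  91  88  88  88  87  89
 119 149]
328 [ 54  55  54  54  64 123 133 129 132 131 131 104  91  88  89  88  87  96
 160 151]
340 [ 55  53  54  54  52  82 181 131 133 134 136 117  94  89  89  89  88  88
  93 144]
343 [ 55  54  55  54  51  76 179 132 136 136 130 114  97  88  89  89  90  87
  93 143]
361 [162 166 162 161 162 163 159 214 210 201 196 184 155 137 119 108  88  88
  89  87  87  88]
364 [159 161 163 163 162 161 162 213 210 201 195 187 159 139 118 109  88  87
  87  88  87  88]
[ 87  89  89  87  87  86 115 131 132 131 131 134 116  69  53  54  54  56
  54  53  48 126 134 135 136 136 132 139 101  87  89  87  88  88]
```

Prediction and picture agree to about 0.5 px, so I'll advance gently and watch the force.

```bash
(python3 -m creep '[[0.4,-0.005,0,0,0,0],[0.4,-0.005,0.01,0,0,0],[0.3,0,0.01,0,0,0],[0.2,0,0,0,0,0]]'
python3 -m creep '[[0.2,0,0,0,0,0],[0.2,0,0,0,0,0],[0,0,0,0,0,0]]')| grep -E "pos|wrist"
python3 g.py -.080 0 .0892 90 10 t
```

```text
position: [0.48, -0.2605, 0.0895]
wrist_force: [0.3, 0.6, -3.6]
position: [0.4724, -0.2615, 0.0894]
wrist_force: [0.0, 0.4, -2.8]
t 32.0 pos [ 0.4724 -0.2615  0.0894] q [-0.21  0.27  0.74  1.92 -0.21  1.03  2.33] open 0.0395 grip 50.0 F [ 0.   0.4 -2.8]
goal [ 0.4466 -0.2653  0.0892] n 10 row [0.13, 0.0, 0.001, 0.0, -0.0, -0.0]
```

```bash
(python3 -m creep '[[0.25,0,0,0,0,0],[0.25,0,0,0,0,0],[0.25,0,0,0,0,0],[0.2,0,0,0,0,0],[0.1,0,0,0,0,0]]'
python3 -m creep '[[0.1,0,0,0,0,0],[0.05,0,0,0,0,0],[0.05,0,0,0,0,0],[0,0,0,0,0,0]]')| grep -E "pos|wrist"
python3 g.py -.080 0 .0892 90 1 t
```

```text
position: [0.4517, -0.2646, 0.0893]
wrist_force: [0.7, -0.5, -1.9]
position: [0.4482, -0.265, 0.0893]
wrist_force: [-0.2, -0.1, -2.3]
t 32.9 pos [ 0.4482 -0.265   0.0893] q [-0.22  0.23  0.75  1.97 -0.18  1.02  2.33] open 0.0392 grip 50.0 F [-0.2 -0.1 -2.3]
goal [ 0.4466 -0.2653  0.0892] n 1 row [0.079, -0.002, 0.006, -0.0, -0.0, 0.004]
```

```bash
(python3 -m creep '[[0.05,0,0,0,0,0],[0.05,0,0,0,0,0],[0,0,0,0,0,0]]'
python3 -m creep '[[0.05,0,0,0,0,0],[0.05,0,0,0,0,0],[0,0,0,0,0,0]]')| grep -E "pos|wrist"
```

```text
position: [0.4465, -0.2653, 0.0894]
wrist_force: [1.6, -0.9, -3.1]
position: [0.4465, -0.2653, 0.0898]
wrist_force: [10.4, -0.5, -8.2]
```

```bash
(python3 -m creep '[[0.05,0,0.05,0,0,0],[0,0,0.05,0,0,0],[0,0,0,0,0,0]]'
python3 -m creep '[[0,0,0,0,0,0],[0,0,0,0,0,0],[0,0,0,0,0,0]]' 0.2)| grep -E "pos|wrist|open"
```

```text
position: [0.4465, -0.2655, 0.0887]
wrist_force: [8.6, 2.0, 1.5]
opening: 0.0395
position: [0.4428, -0.2659, 0.0872]
wrist_force: [0.4, 1.0, -1.3]
opening: 0.0506
```

```bash
(python3 -m creep '[[0,0,0,0,0,0],[0,0,0,0,0,0]]' 0.4
python3 -m creep '[[0,0,-0.5,0,0,0],[0,0,-1,0,0,0],[0,0,-1,0,0,0],[0,0,-1,0,0,0],[0,0,-1,0,0,0]]'
python3 -m creep '[[0,0,-1,0,0,0],[0,0,-1,0,0,0],[0,0,-1,0,0,0]]'
python3 -m creep '[[-0.3,1,0,0,0,0],[-0.3,1,0,0,0,0],[-0.3,1,0,0,0,0],[-0.3,1,0,0,0,0],[-0.3,1,0,0,0,0]]'
python3 -m creep '[[-0.3,1,0,0,0,0],[-0.3,1,0,0,0,0],[-0.3,1,0,0,0,0],[-0.3,1,0,0,0,0],[-0.3,1,0,0,0,0]]'
python3 -m creep '[[0,1,0,0,0,0],[0,1,0,0,0,0],[0,1,0,0,0,0],[0,1,0,0,0,0],[0,1,0,0,0,0]]'
python3 -m creep '[[0,1,0,0,0,0],[0,1,0,0,0,0],[0,1,0,0,0,0],[0,1,0,0,0,0],[0,1,0,0,0,0]]')| grep -E "pos|wrist"
python3 - <<'E'
from plant import ctrl
import cv2,numpy as np
t=ctrl.read_camera("top")["color"][:,:,::-1]; s=ctrl.read_camera("side")["color"][:,:,::-1]
cv2.imwrite("pics/top3.png",t);cv2.imwrite("pics/side3.png",s)
c=np.hstack([cv2.resize(t[140:245,375:455],None,fx=4,fy=4,interpolation=2),cv2.resize(s[100:205,270:390],None,fx=4,fy=4,interpolation=2)])
cv2.imwrite("pics/p3.png",cv2.convertScaleAbs(c,alpha=1.4)); print(ctrl.get_obs()["time_s"])
E
```

```text
position: [0.443, -0.2659, 0.0872]
wrist_force: [0.5, -0.1, 0.2]
position: [0.4432, -0.266, 0.1789]
wrist_force: [0.0, -0.4, -0.3]
position: [0.443, -0.266, 0.2389]
wrist_force: [0.2, -0.6, -0.7]
position: [0.4583, -0.1619, 0.2381]
wrist_force: [0.7, 0.1, 0.0]
position: [0.4735, -0.0586, 0.2381]
wrist_force: [0.0, -0.2, -0.2]
position: [0.4588, 0.0402, 0.2381]
wrist_force: [0.3, 0.4, 0.1]
position: [0.4443, 0.1392, 0.2381]
wrist_force: [-0.4, -1.5, 1.4]
37.2
```

View pics/p3.png

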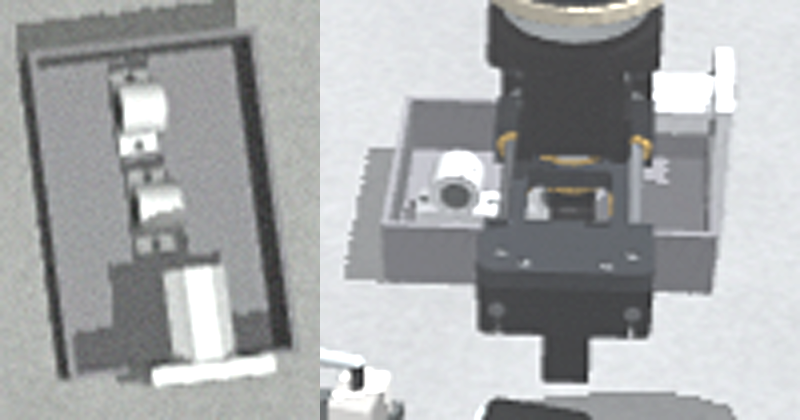

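Run:
```python
from h import *
import cv2
tote=[.5258,-.2537,.1457]
im=cv2.imread("pics/top3.png").astype(int).mean(2)
P=lambda x,y,z:proj("t",model(tote,[[x/1e3,y/1e3,z/1e3]],0))[0].round(2)
for y in(-5,0,5): print(y,"far",P(-50,y,122.5),"near",P(-110,y,122.5),"plate",P(-110,y,125),P(-122,y,125))
for u in (422,425,428,431): print(u,list(zip(range(200,238),im[200:238,u].astype(int))))
```

```text
-5 far [426.16 206.31] near [429.33 229.49] plate [429.59 229.49] [430.23 234.16]
0 far [424.24 206.54] near [427.4  229.71] plate [427.65 229.72] [428.29 234.39]
5 far [422.31 206.76] near [425.47 229.94] plate [425.71 229.95] [426.35 234.62]
422 [(200, np.int64(107)), (201, np.int64(117)), (202, np.int64(108)), (203, np.int64(94)), (204, np.int64(76)), (205, np.int64(73)), (206, np.int64(104)), (207, np.int64(168)), (208, np.int64(196)), (209, np.int64(194)), (210, np.int64(194)), (211, np.int64(193)), (212, np.int64(194)), (213, np.int64(190)), (214, np.int64(187)), (215, np.int64(181)), (216, np.int64(172)), (217, np.int64(170)), (218, np.int64(165)), (219, np.int64(159)), (220, np.int64(152)), (221, np.int64(147)), (222, np.int64(147)), (223, np.int64(143)), (224, np.int64(148)), (225, np.int64(147)), (226, np.int64(145)), (227, np.int64(148)), (228, np.int64(149)), (229, np.int64(129)), (230, np.int64(108)), (231, np.int64(154)), (232, np.int64(202)), (233, np.int64(200)), (234, np.int64(201)), (235, np.int64(179)), (236, np.int64(122)), (237, np.int64(123))]
425 [(200, np.int6
[... 1799 characters left out ...]
6, np.int64(117)), (207, np.int64(123)), (208, np.int64(131)), (209, np.int64(133)), (210, np.int64(135)), (211, np.int64(138)), (212, np.int64(148)), (213, np.int64(156)), (214, np.int64(156)), (215, np.int64(155)), (216, np.int64(154)), (217, np.int64(156)), (218, np.int64(156)), (219, np.int64(157)), (220, np.int64(157)), (221, np.int64(159)), (222, np.int64(153)), (223, np.int64(155)), (224, np.int64(158)), (225, np.int64(154)), (226, np.int64(158)), (227, np.int64(156)), (228, np.int64(145)), (229, np.int64(121)), (230, np.int64(153)), (231, np.int64(196)), (232, np.int64(200)), (233, np.int64(201)), (234, np.int64(180)), (235, np.int64(129)), (236, np.int64(126)), (237, np.int64(127))]
```

The sleeve is on and both castings stand. The dim line at v≈230 suggests the sleeve may be about 1 mm off the plate. I have time, so I'll nudge its free end home with shut fingers.

```bash
python3 g.py -.018 0 .19 90 20 t
```

```text
t 37.2 pos [0.4439 0.141  0.2379] q [-0.69 -0.07  0.28  1.88  0.02  1.32  1.3 ] open 0.061 grip 0.0 F [-0.1 -0.6 -0.1]
goal [ 0.508  -0.2563  0.19  ] n 20 row [-0.012, -1.006, 0.12, 0.0, 0.0, 0.002]
```

```bash
(python3 -m creep '[[-0.012,-1,0.12,0,0,0],[-0.012,-1,0.12,0,0,0],[-0.012,-1,0.12,0,0,0],[-0.012,-1,0.12,0,0,0],[-0.012,-1,0.12,0,0,0]]' -1 10
python3 -m creep '[[-0.012,-1,0.12,0,0,0],[-0.012,-1,0.12,0,0,0],[-0.012,-1,0.12,0,0,0],[-0.012,-1,0.12,0,0,0],[-0.012,-1,0.12,0,0,0]]'
python3 -m creep '[[-0.012,-1,0.12,0,0,0],[-0.012,-1,0.12,0,0,0],[-0.012,-1,0.12,0,0,0],[-0.012,-1,0.12,0,0,0],[-0.012,-1,0.12,0,0,0]]'
python3 -m creep '[[-0.012,-1,0.12,0,0,0],[-0.012,-1,0.12,0,0,0],[-0.012,-1,0.12,0,0,0],[-0.012,-1,0.12,0,0,0],[-0.012,-1,0.12,0,0,0]]'
python3 -m creep '[[0,0,0,0,0,0],[0,0,0,0,0,0]]') | grep -E "pos|open"
python3 g.py -.018 0 .079 90 8 t
```

```text
position: [0.4603, 0.038, 0.2258]
opening: 0.0287
position: [0.4758, -0.0607, 0.2138]
opening: 0.0007
position: [0.4913, -0.1595, 0.2019]
opening: 0.0003
position: [0.5069, -0.2581, 0.1899]
opening: 0.0007
position: [0.5068, -0.2571, 0.1896]
opening: 0.0004
t 39.4 pos [ 0.5068 -0.2571  0.1896] q [-0.23  0.22  0.72  1.74 -0.15  1.24  2.24] open 0.0004 grip 0.0 F [0.2 1.2 0.7]
goal [ 0.508  -0.2563  0.079 ] n 8 row [-0.008, 0.004, 0.691, -0.0, -0.001, -0.001]
```

```bash
(python3 -m creep '[[-0.008,0.004,0.69,0,0,0],[-0.008,0.004,0.69,0,0,0],[-0.008,0.004,0.69,0,0,0],[-0.008,0.004,0.69,0,0,0]]'
python3 -m creep '[[-0.008,0.004,0.69,0,0,0],[-0.008,0.004,0.69,0,0,0],[-0.008,0.004,0.69,0,0,0],[-0.008,0.004,0.69,0,0,0],[0,0,0,0,0,0]]'
python3 -m creep '[[0.3,0,0,0,0,0],[0.3,0,0,0,0,0],[0.2,0,0,0,0,0],[0.1,0,0,0,0,0],[0,0,0,0,0,0]]') | grep -E "pos|wrist"
python3 g.py -.04 0 .079 90 1 t
```

```text
position: [0.5077, -0.2553, 0.1325]
wrist_force: [-0.2, -0.0, 0.1]
position: [0.5074, -0.255, 0.0767]
wrist_force: [0.3, -0.7, 0.6]
position: [0.4906, -0.2583, 0.0793]
wrist_force: [-1.2, 0.6, 0.4]
t 40.8 pos [ 0.4906 -0.2583  0.0793] q [-0.18  0.31  0.69  1.89 -0.23  1.02  2.32] open 0.0006 grip 0.0 F [-1.2  0.6  0.4]
goal [ 0.4862 -0.2595  0.079 ] n 1 row [0.227, -0.029, 0.016, 0.0, 0.007, 0.001]
```

```bash
(python3 -m creep '[[0.1,-0.02,0,0,0,0],[0.08,0,0,0,0,0],[0,0,0,0,0,0]]'
python3 -m creep '[[0.05,0,0,0,0,0],[0.05,0,0,0,0,0],[0,0,0,0,0,0]]'
python3 -m creep '[[0.05,0,0,0,0,0],[0.05,0,0,0,0,0],[0,0,0,0,0,0]]') | grep -E "pos|wrist"
```

```text
position: [0.4872, -0.2591, 0.079]
wrist_force: [-0.6, -0.1, 0.1]
position: [0.4867, -0.2589, 0.0794]
wrist_force: [4.8, 2.0, -0.2]
position: [0.4867, -0.2589, 0.0798]
wrist_force: [13.3, 1.2, -3.4]
```

Pushing gives a firm 13 N with no movement, so the sleeve is home. I'll back off and move clear.

```bash
(python3 -m creep '[[-0.3,0,0,0,0,0],[-0.4,0,0,0,0,0],[0,0,-0.7,0,0,0],[0,0,-1,0,0,0],[0,0,-1,0,0,0]]'
python3 -m creep '[[0,0,-1,0,0,0],[0,0,-1,0,0,0],[0,0,-1,0,0,0],[0,0,-1,0,0,0],[0,0,-1,0,0,0]]'
python3 -m creep '[[0,1,0,0,0,0],[0,1,0,0,0,0],[0,1,0,0,0,0],[0,1,0,0,0,0],[0,1,0,0,0,0]]'
python3 -m creep '[[0,1,0,0,0,0],[0,1,0,0,0,0],[0,1,0,0,0,0],[0,1,0,0,0,0],[0,1,0,0,0,0]]'
python3 -m creep '[[0,1,0,0,0,0],[0,1,0,0,0,0],[0,1,0,0,0,0],[0,1,0,0,0,0],[0,1,0,0,0,0]]'
python3 -m creep '[[0,0,0,0,0,0],[0,0,0,0,0,0]]')| grep -E "pos|wrist"
python3 - <<'E'
from plant import ctrl
import cv2,numpy as np
t=ctrl.read_camera("top")["color"][:,:,::-1]
cv2.imwrite("pics/p4.png",cv2.resize(t[130:260,170:470],None,fx=2.6,fy=2.6,interpolation=2))
im=t.astype(int).mean(2)
for u in(422,425,428): print(u,im[203:209,u].astype(int),im[227:236,u].astype(int))
E
```

```text
position: [0.4966, -0.258, 0.1341]
wrist_force: [0.4, 0.5, -0.2]
position: [0.4965, -0.2581, 0.2347]
wrist_force: [0.3, -0.4, 0.1]
position: [0.482, -0.1586, 0.2337]
wrist_force: [0.2, -0.1, -0.3]
position: [0.4676, -0.0597, 0.2338]
wrist_force: [-0.0, 0.3, 0.0]
position: [0.4532, 0.0392, 0.2338]
wrist_force: [0.9, -0.3, -0.0]
position: [0.4535, 0.0385, 0.2335]
wrist_force: [0.2, -0.5, 0.3]
422 [ 92  73  68 103 160 195] [146 142 126 108 154 197 197 198 172]
425 [ 98  75  71 117 172 193] [192 185 181 167 179 193 194 183 139]
428 [ 75  70  72 113 157 155] [189 189 163 153 192 198 198 167 112]
```

View pics/p4.png

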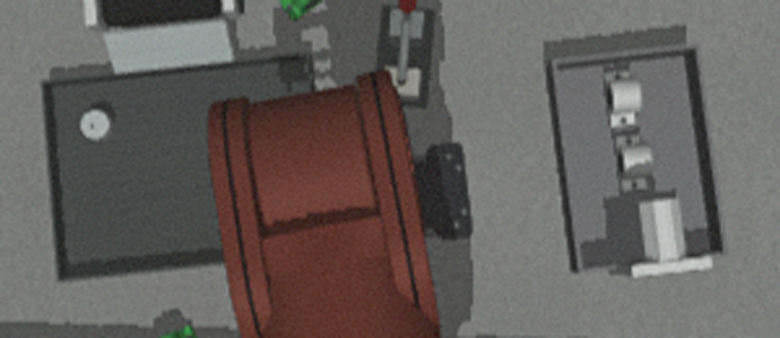

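The picture is unchanged after the push: the sleeve sits against the plate at (660,230), both castings stand at (625,97) and (632,157), and the robot is clear. I'll hand in.

```bash
python3 -c "
from plant import ctrl
print(ctrl.hand_in())"
```

```text
the job is handed in; nothing more can be done
None
```

I handed the job in at about 43 s: both castings stand upright on the bin floor, the sleeve is pushed home against the plate, and I moved nothing else that I know of, though the arm hid one stub and the scanner in the last picture.

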